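# Take a contact temperature of tempered blanks and park the probe

## Robot

A 6-joint arm with a two-finger parallel gripper is mounted at the origin on the work surface. World frame = base frame: x ahead of the robot, y to its left, z up, the work surface at z = 0. Lengths are in mm, angles in rad, forces in N, time in s.
With the tool pointing down it reaches from about 275 to 750 mm from the base axis. Payload 10.2 kg.
Tool frame: the origin (TCP) lies at the very end of the fingers, on their centre line; the grasp point (between the pads) lies 19 mm behind it; z points along the fingers, y is the line along which they close (so a half turn about z gives the same grasp; the last joint's range is limited). The gripper opens to 88 mm and grips with 3 to 60 N. Pads are 18 mm wide; open, the fingers measure 123 mm over their backs; the gripper's body (75 mm by 187 mm) begins 45 mm behind the grasp point.
Start: joints at [0.984, 0.313, 1.498, -0, 1.331, -0.223], TCP at [186.823, 490.641, 210.62] pointing down, gripper open.
Joint ranges: [-2.94, 2.94], [-0.97, 2.17], [0.19, 2.56], [-1.23, 4.37], [0.02, 3.11], [-2.88, 2.88]. Speed limits (rad/s): [2.39, 2.39, 3.01, 3.14, 3.14, 3.14].

## Interface

Orientations are given as a 3x3 rotation matrix whose columns are the frame's x, y, z axes.
In Python, from bench import telemetry, imaging, robot gives the robot as it stands. The module is installed in compiled form; this text tells all that it offers.
- The arm moves only by the tool apply_moves, never from a script. Its arguments are lists of equal length, an entry for each row: "translation": the shift along the world's x, y, z as a fraction of full scale, a list of three; "spin": the turn about the world's z as a fraction of full scale. In form: {"translation": [[dx, dy, dz], ...], "spin": [spin, ...]}. A call has 1 to 5 rows; each row shifts and turns the commanded pose from where the row before left it; what a row does not reach is not made up. Full scale, the value 1, is 0.2 m for a shift and pi rad for a turn. A row lasts 1/8 s, in which the tool goes at most 62.5 mm and 10.7 degrees, less where a joint would pass 70% of its speed; a pose out of reach is approached as far as the arm can. A call with a number of a shift or a turn outside -1 to 1 is refused whole. A call with a gripper value outside its range is refused whole. "claw" is the closure, from 0 (fully open) to 1 (shut), set as the call begins (left out, the last holds). The fingers move at their own pace and stop on an object; the grip force is fixed at half the most. Time passes only in rows, so rows that do not move let the fingers close. It gives the time, the measured TCP pose, the force, the opening and the grip force at its end, in the units of the state.
- telemetry.read_state(): the state, without advancing time (a new reading comes with each control period).
- imaging.read_camera(name): name is "scene" or "top" or "wrist"; returns a dict with "image" (384x512x3 uint8, blue, green, red), "K" (3x3 intrinsics, pixels), "R" (3x3) and "t" (3): a world point X has camera coordinates R X + t. Camera axes: x right, y down, z forward; pixel columns grow to the right and rows downward; lengths in mm; the calibration is good to about 2 mm. A picture is of the moment at which its call begins. There is no depth.
- robot.job_done(): hands the job in; it is judged then, once.
The state is a dict: "time": time; "joint_pos": joint angles; "joint_velocities": joint speeds; "effort": joint torques, N m; "tcp_pos": TCP position; "tool_rot": TCP orientation; "ft_force": force on the tool from outside, world axes, zero at the start; "moment": the same for the moment, N m; "opening": finger opening in mm; "grip_force": force on a finger pad.
Only numpy, scipy, OpenCV 4.12 (cv2) and the standard library are available. Lean on these libraries where they do the work, as an engineer would, in place of code of your own. Each camera call takes 0.05 s, during which the arm holds its last target. There are 200 camera calls.

## Task

Take the contact thermometer out of its aluminium block and check the stack of blanks on the sloping chute: press its spring tip gently and squarely onto the middle of the top blank until the tip is about halfway in, and hold it steady there for two seconds. Then park the probe upright in the slotted bracket: slide it in sideways with its flange between the two plates, fully home, and let go. Leave the cup, the can and the wrench where they are.

Things in the scene. Friction and masses are not known exactly. Their poses are not given: they have to be found in the camera images.
- probe: contact thermometer, 195 mm long, 220 to 350 g, upright at the start. Origin: centre of its flange's underside; z along its axis to the grip end (up). Steel flange 52 mm across, z 0 to 8 mm; round barrel 28 mm across, z -55 to 38 mm; spring tip below, to z -80 mm. Round but for the grip: its turn about its axis does not matter
- probe_grip (a point): centre of the probe's square plastic grip, 32 x 32 mm, on the axis 76 mm above the probe's origin; the grip reaches 39 mm either way along z, its faces square to the probe's x and y
- tip (a point): centre of the outer face of the probe's spring tip (copper pad 20 mm across), on the probe's axis, 80 mm below the probe's origin when not pressed
- plunger (a joint): how far the spring tip is pushed into the probe: 0 = fully out, 0.014 = bottomed (m). The spring gives 0.6 N per mm (4.2 N halfway, at 7 mm)
- well: fixed aluminium block 90 x 90 x 95 mm high, with a round hole 37 mm across and 88 mm deep in its top, in which the probe stands at the start, its flange resting on the top. Origin: centre of its underside
- bed: sloping steel bed of the chute, 200 (x) by 170 mm (y), fixed. Origin: middle of its surface, 85 mm above the bench; z: its normal, 32 degrees off vertical, leaning towards the low edge; x runs up the slope. Side guides stand 16 mm above it, the low end's lip 26 mm. It carries the stack of blanks
- stack_foot (a point): point on the bed (its origin) under the middle of the stack of flat steel blanks, 130 mm (x) by 110 mm (y), held firm. The stack's height is not known: 12 to 36 mm along the bed's z, to be felt for. The middle of the top blank, marked by a stamped ring 28 mm across, is straight along the bed's z from here
- dock: fixed steel bracket 120 mm wide, 126 mm high. Two level plates 5 mm thick, 94 mm wide, one above the other with a 16 mm gap: lower's top at 105 mm, upper's underside at 121 mm; side walls inside the gap at y = +-35 mm. Origin: on its underside, below where the parked probe's axis stands; x: the direction of sliding in
- dock_seat (a point): centre of the parked probe's flange underside, on the lower plate's top, 105 mm above the dock's origin. Both plates have a slot 34 mm wide along the dock's x, centred here, open at its mouth 63 mm before this point (-x) and ending square 15 mm beyond it, which stops the barrel fully home
- cup: bystander: white paper cup, 80 mm across, 100 mm high, origin under its centre
- can: bystander: white can, 60 mm across, 140 mm high, origin under its centre
- wrench: bystander: steel wrench 180 mm long lying flat, origin under its middle
Not all that is in view belongs to the job. What is shaped like the probe but black or blue is not meant.

How it is judged:
By the outcome, as a careful person would: the job done as asked, in the order asked, and still so for the second after the job is handed in, with the robot touching nothing.
It also fails if it takes over 61 s, if anything falls off the work surface, if the arm or the gripper's body presses on something with over 40 N, if the wrist force passes 120 N, or if a joint passes its speed limit or range.

## Working session

There is one attempt and no reset: what is moved stays moved. The work goes in short steps, Python scripts to look and compute and a tool call to move; the robot and the scene stay as the last step left them, time stands still between calls to the robot, and variables do not carry over. Pictures are saved under pics/ and viewed, at most 10 in all, crops included, and the job is handed in when it is done.

Besides the shell and the picture viewer there is one more tool, called after "Call:" as name([rows], argument=value, ...), one row to a line, values as JSON. apply_moves: Moves the arm, as the interface text tells. Shift numbers are shares of 0.2 m and turn numbers shares of pi rad, none past 1 either way. Its arguments: {"type":"object","properties":{"translation":{"type":"array"},"spin":{"type":"array"},"claw":{"type":"number"}},"required":["translation","spin"]}

```bash
mkdir -p pics && cat > h.py <<'E'
import numpy as np, cv2
from bench import telemetry, imaging, robot
def cam(n):
    c=imaging.read_camera(n); return c['image'],np.array(c['K']),np.array(c['R']),np.array(c['t']).ravel()
def proj(c,X):
    p=c[1]@(c[2]@np.array(X,float)+c[3]); return p[:2]/p[2]
def ray(c,uv):
    o=-c[2].T@c[3]; d=c[2].T@np.linalg.solve(c[1],[uv[0],uv[1],1.]); return o,d/np.linalg.norm(d)
def atz(c,uv,z):
    o,d=ray(c,uv); return o+d*(z-o[2])/d[2]
def tri(obs):
    A=np.zeros((3,3));b=np.zeros(3)
    for c,uv in obs:
        o,d=ray(c,uv);P=np.eye(3)-np.outer(d,d);A+=P;b+=P@o
    X=np.linalg.solve(A,b); return X,[proj(c,X)-uv for c,uv in obs]
E
python3 - <<'E'
from h import *
import pickle
np.set_printoptions(precision=3,suppress=True)
s=telemetry.read_state();print(s)
d={}
for n in('scene','top','wrist'):
    c=cam(n);d[n]=c;print(n,-c[2].T@c[3],c[2][2],c[1][0,0],c[1][:2,2])
pickle.dump(d,open('c0.pkl','wb'))
for n in('scene','top'):cv2.imwrite(f'pics/{n}0.png',cv2.resize(d[n][0],(800,600),interpolation=cv2.INTER_CUBIC))
E
```

```text
{'time': 0.0, 'joint_pos': array([ 0.984,  0.313,  1.498, -0.   ,  1.331, -0.223]), 'joint_velocities': array([ 0.   , -0.002,  0.001,  0.   , -0.   ,  0.   ]), 'effort': array([  0.   , -40.222, -25.226,   0.069,   0.035,  -0.   ]), 'tcp_pos': array([186.661, 490.399, 210.068]), 'tool_rot': array([[-0.935,  0.356, -0.001],
       [ 0.356,  0.935, -0.001],
       [ 0.   , -0.001, -1.   ]]), 'ft_force': array([-0.06,  0.52,  0.08]), 'moment': array([-0.023,  0.023, -0.014]), 'grip_force': 0.0, 'opening': 88.03931782985582}
scene [ 994.477  626.79  1091.903] [-0.375 -0.483 -0.791] 407.3605116436364 [250.076 188.615]
top [ 392.849   36.668 1110.68 ] [ 0.154 -0.01  -0.988] 358.019411168759 [261.66  190.597]
wrist [114.177 517.175 383.932] [ 0.28  -0.108 -0.954] 334.9978299783283 [254.889 190.38 ]
```

View pics/scene0.png

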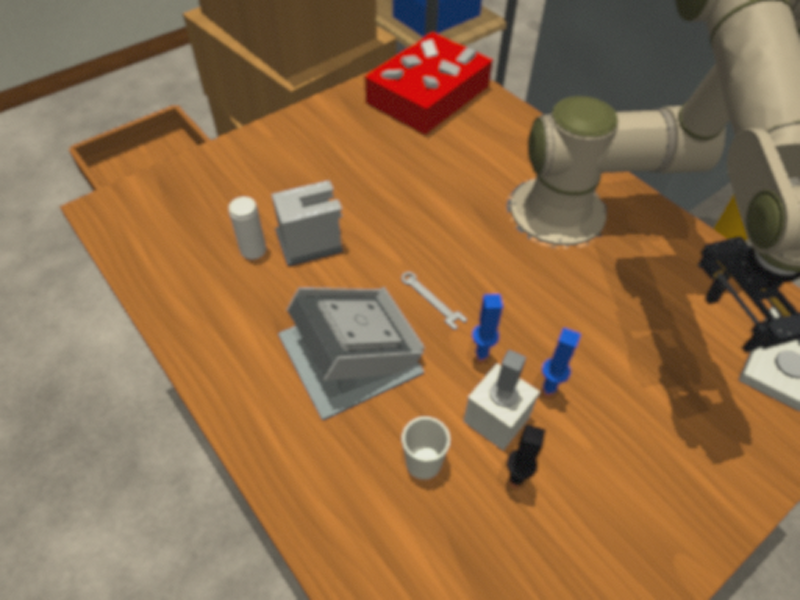

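View pics/top0.png

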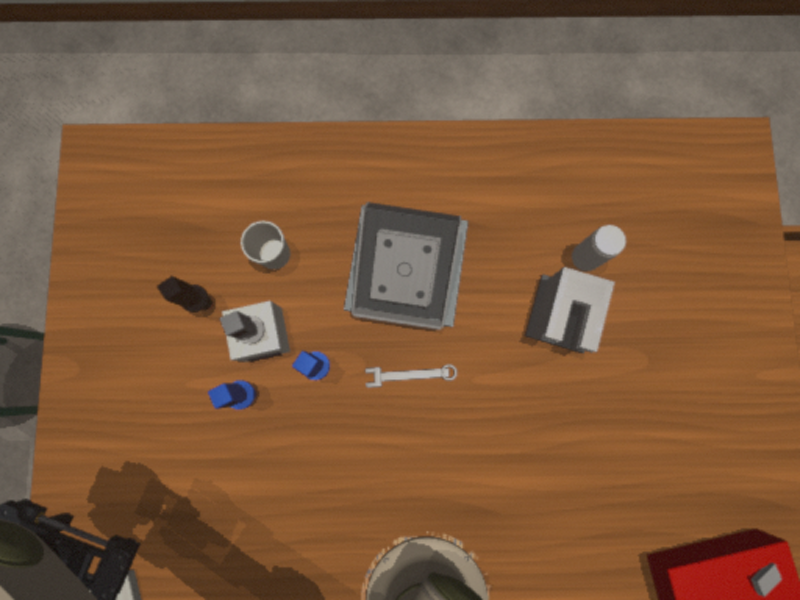

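The grey probe in the white block is at scene (505,390)/800 and top (245,328)/800. The two blue ones (scene (487,325), (560,360)) and the black one (scene (525,455)) are decoys. Only the grey one stands in the aluminium block, so I'll confirm it in enlarged crops.

```bash
cat > comp.py <<'E'
import pickle,cv2,numpy as np,sys
def comp(d,crops,out,w=266,h=300):
    # crops: (cam,u0,v0,width) in native pixels
    T=[]
    for n,u,v,wd in crops:
        s=w/wd; ht=int(round(h/s)); im=d[n][0][v:v+ht,u:u+wd]
        im=cv2.resize(im,(w,h),interpolation=cv2.INTER_CUBIC)
        for k in range(-(-u//10)*10,u+wd,10):
            x=int((k+.5-u)*s);cv2.line(im,(x,0),(x,5),(0,255,255),1)
            if k%20==0:cv2.putText(im,str(k),(x-8,14),0,.3,(0,255,255),1)
        for k in range(-(-v//10)*10,v+ht,10):
            y=int((k+.5-v)*s);cv2.line(im,(0,y),(5,y),(0,255,0),1)
            if k%20==0:cv2.putText(im,str(k),(6,y+3),0,.3,(0,255,0),1)
        T.append(im)
    m=3 if len(T)>4 or len(T)==3 else 2
    cv2.imwrite(out,np.vstack([np.hstack(T[i:i+m]) for i in range(0,len(T),m)]))
E
python3 - <<'E'
from comp import *
d=pickle.load(open('c0.pkl','rb'))
comp(d,[('top',130,180,66),('top',218,125,84),('top',330,165,66),('scene',290,220,66),('scene',178,178,96),('scene',165,110,66)],'pics/crop1.png')
E
```

```text
(no output)
```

View pics/crop1.png

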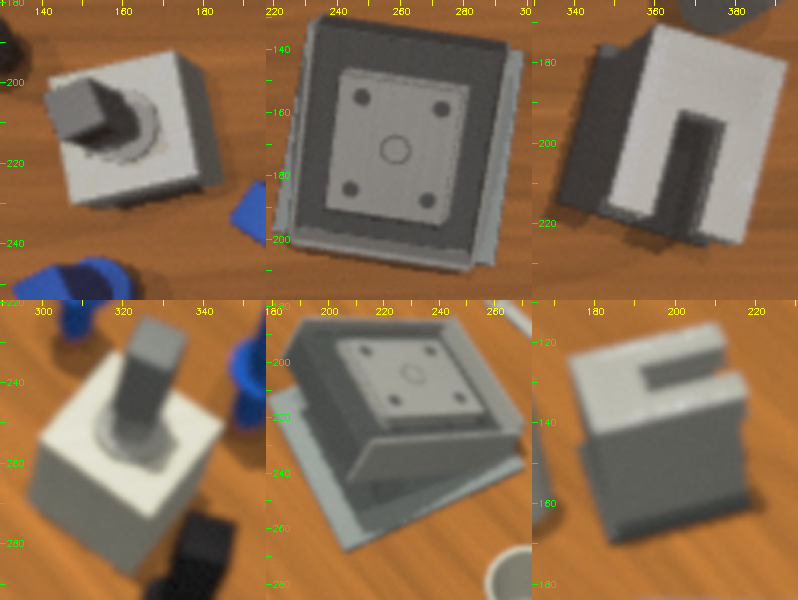

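```bash
python3 - <<'E'
from h import *
import pickle,itertools
np.set_printoptions(precision=1,suppress=True)
d=pickle.load(open('c0.pkl','rb'));T,S=d['top'],d['scene']
print(T[1],S[1])
tp=lambda x,y:np.array([218+(x-266)/3.167,125+y/3.158])
sp=lambda x,y:np.array([178+(x-266)/2.77,178+(y-300)/2.77])
top=[tp(*p) for p in[(395,149),(362,97),(441,109),(427,200),(350,189)]]
sc=[sp(*p) for p in[(413,373),(365,351),(431,350),(460,398),(395,400)]]
print('ring',tri([(T,top[0]),(S,sc[0])]))
for i in range(1,5):
    for j in range(1,5):
        X,e=tri([(T,top[i]),(S,sc[j])]); r=max(np.abs(np.concatenate(e)))
        if r<2.5: print(i,j,X,r)
# cyclic assignments
for n,(a,b) in {'well':((148,77),(0,0))}.items(): pass
tw=lambda x,y:np.array([130+x/4.03,180+y/4.0])
sw=lambda x,y:np.array([290+x/4.03,220+(y-300)/4.0])
print('well top corners z95:')
print([atz(T,tw(*p),95) for p in[(48,77),(174,50),(200,180),(72,207)]])
print([atz(S,sw(*p),95) for p in[(116,352),(224,424),(150,517),(38,438)]])
print('grip top',tri([(T,tw(74,107)),(S,sw(158,336))]))
td=lambda x,y:np.array([330+(x-532)/4.03,165+y/4.0])
sd=lambda x,y:np.array([165+(x-532)/4.03,110+(y-300)/4.0])
print('dock top z126')
print('top',[atz(T,td(*p),126) for p in[(659,25),(788,63),(742,243),(607,208),(678,112),(727,124),(655,222),(700,236)]])
print('scene',[atz(S,sd(*p),126) for p in[(568,356),(720,322),(748,385),(595,433),(640,368),(648,390)]])
E
```

```text
[[358.    0.  261.7]
 [  0.  358.  190.6]
 [  0.    0.    1. ]] [[407.4   0.  250.1]
 [  0.  407.4 188.6]
 [  0.    0.    1. ]]
ring (array([604.7,  34.1,  99.3]), [array([ 0.2, -0.2]), array([0.2, 0. ])])
1 4 [648.2  63.3 120.7] 0.1599794935565626
2 1 [636.7  -7.7 120.4] 0.30003824054830375
3 2 [560.7   5.5  74.6] 0.009651869252621736
4 3 [573.   76.3  72.2] 0.24685574571626034
well top corners z95:
[array([530.7, 368.9,  95. ]), array([549. , 280.3,  95. ]), array([455.9, 260. ,  95. ]), array([438.2, 348.8,  95. ])]
[array([463.7, 264.6,  95. ]), array([445.1, 352.2,  95. ]), array([534.5, 371.7,  95. ]), array([553.7, 282.5,  95. ])]
grip top (array([495.8, 314.1, 210.4]), [array([ 0., -0.]), array([0.1, 0. ])])
dock top z126
top [array([ 597.6, -254.5,  126. ]), array([ 569.2, -342.9,  126. ]), array([ 444. , -302.4,  126. ]), array([ 469.4, -211.4,  126. ]), array([ 535.6, -264.1,  126. ]), array([ 526.7, -297.5,  126. ]), array([ 459.3, -243.8,  126. ]), array([ 449.2, -274. ,  126. ])]
scene [array([ 572.6, -341.4,  126. ]), array([ 446.4, -298.5,  126. ]), array([ 471.7, -220. ,  126. ]), array([ 602.4, -249.8,  126. ]), array([ 532.1, -292. ,  126. ]), array([ 541.1, -265.7,  126. ])]
```

Triangulation agrees with the sizes given:
- **Well:** 90 mm, centred near (496, 316).
- **Grip top:** z = 210, as expected.
- **Bed:** 32.4° slope, low edge towards the robot.
- **Dock:** mouth faces the robot.

The grey probe in the block is the one meant. Next I measure the neighbours and the grip's yaw.

```bash
python3 - <<'E'
from h import *
import pickle
np.set_printoptions(precision=1,suppress=True)
d=pickle.load(open('c0.pkl','rb'));T,S=d['top'],d['scene'];k=.64
for n,a,b in[('blueA',(307,362),(490,298)),('blueB',(222,397),(569,333)),('black',(172,288),(533,432)),('cup',(264,240),(426,438)),('can',(609,241),(243,206))]:
    print(n,tri([(T,np.array(a)*k),(S,np.array(b)*k)])[0])
print('bases',atz(T,np.array((320,367))*k,30),atz(T,np.array((243,394))*k,30),atz(T,np.array((197,297))*k,30))
tw=lambda x,y:np.array([130+x/4.03,180+y/4.0])
g=[atz(T,tw(*p),210) for p in[(43,97),(88,77),(107,108),(62,143)]];print(g)
e=[g[1]-g[0],g[2]-g[1],g[2]-g[3],g[3]-g[0]]
print([(np.degrees(np.arctan2(v[1],v[0]))%90,np.linalg.norm(v)) for v in e])
sw=lambda x,y:np.array([290+x/4.03,220+(y-300)/4.0])
g=[atz(S,sw(*p),210) for p in[(140,317),(187,334),(172,370),(128,350)]];print(g)
e=[g[1]-g[0],g[2]-g[1],g[2]-g[3],g[3]-g[0]]
print([(np.degrees(np.arctan2(v[1],v[0]))%90,np.linalg.norm(v)) for v in e])
R=telemetry.read_state()['tool_rot'];print('tool y yaw',np.degrees(np.arctan2(R[1,1],R[0,1])))
E
```

```text
blueA [433.1 193.8 195.7]
blueB [378.5 330.1 195.7]
black [557.5 421.  192.7]
cup [662.4 296.   96.4]
can [ 644.2 -335.   135.8]
bases [429.4 198.4  30. ] [380.5 344.1  30. ] [568.4 439.3  30. ]
[array([502.4, 334. , 210. ]), array([514.8, 306.3, 210. ]), array([494.9, 293.7, 210. ]), array([473.2, 321.1, 210. ])]
[(np.float64(24.022390360688945), np.float64(30.340977094182744)), (np.float64(32.16838404036173), np.float64(23.491451711765638)), (np.float64(38.48316854193664), np.float64(34.9001768048544)), (np.float64(23.798586109103212), np.float64(31.969846731631076))]
[array([494.7, 296.6, 210. ]), array([480.1, 324. , 210. ]), array([506.4, 337.2, 210. ]), array([518. , 309.9, 210. ])]
[(np.float64(28.121279531162045), np.float64(31.015225517344838)), (np.float64(26.679720490680076), np.float64(29.437968825462832)), (np.float64(22.94677849223072), np.float64(29.630397698767357)), (np.float64(29.759005357924405), np.float64(26.76723924626572))]
tool y yaw 69.15664772532568
```

Call:
apply_moves([
  [0.155, -0.087, 0.04],
  [0.155, -0.087, 0.03],
  [0.155, -0.087, 0.02],
  [0.155, -0.087, 0.02],
  [0.155, -0.087, 0.02],
], spin=[0.026, 0.026, 0.026, 0.026, 0.026], claw=0)

```text
time: 0.78
tcp_pos: [342.7, 402.9, 236.6]
tool_rot: [[-0.999, -0.047, -0.0], [-0.047, 0.999, -0.0], [0.0, -0.0, -1.0]]
ft_force: [0.1, -0.1, -0.5]
opening: 88.1
grip_force: 0.0
```

Call:
apply_moves([
  [0.155, -0.087, 0.02],
  [0.155, -0.087, 0.02],
  [0.155, -0.087, 0.02],
  [0.155, -0.087, 0.02],
  [0.15, -0.087, 0.02],
], spin=[0.026, 0.026, 0.026, 0.026, 0.026])

```text
time: 1.4
tcp_pos: [496.7, 315.9, 256.4]
tool_rot: [[-0.898, -0.44, -0.001], [-0.44, 0.898, -0.0], [0.001, 0.0, -1.0]]
ft_force: [-0.6, -0.4, 1.0]
opening: 88.4
grip_force: 0.0
```

```bash
python3 - <<'E'
from h import *
import pickle
np.set_printoptions(precision=2,suppress=True)
d={n:cam(n) for n in('wrist','top','scene')};pickle.dump(d,open('c1.pkl','wb'))
s=telemetry.read_state();R=s['tool_rot'];print(s['time'],s['tcp_pos'],np.degrees(np.arctan2(R[1,1],R[0,1])),s['joint_pos'],s['ft_force'])
c=d['wrist'];print(-c[2].T@c[3],proj(c,[496,316,210]),proj(c,[496,316,95]))
cv2.imwrite('pics/w1.png',c[0])
E
```

```text
1.55 [496.47 315.93 256.  ] 115.81552329516728 [ 0.37  0.43  1.21  0.    1.5  -1.65] [-0.6   0.3   0.37]
[427.06 280.31 430.27] [257.21 201.91] [256.43 164.57]
```

View pics/w1.png

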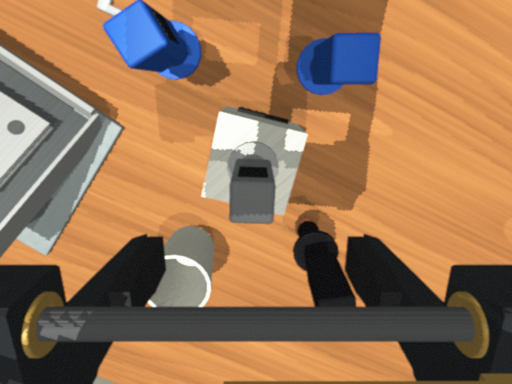

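The wrist view shows the grey grip's top face at cols 230–274, rows 186–222. It lines up with the finger line and sits between the open fingers. The decoys and the cup are clear of the fingers' path.

```bash
python3 - <<'E'
from h import *
import pickle
np.set_printoptions(precision=2,suppress=True)
d=pickle.load(open('c1.pkl','rb'));c=d['wrist']
print([atz(c,p,210) for p in[(252,204),(230,186),(274,186),(272,222),(231,222)]])
print([atz(c,p,95) for p in[(219,110),(307,130),(283,216),(202,196)]])
E
```

```text
[array([498.99, 313.42, 210.  ]), array([493.84, 294.12, 210.  ]), array([480.55, 321.23, 210.  ]), array([504.94, 332.12, 210.  ]), array([517.76, 305.97, 210.  ])]
[array([463.19, 259.17,  95.  ]), array([442.38, 345.58,  95.  ]), array([534.19, 366.62,  95.  ]), array([551.7 , 279.44,  95.  ])]
```

Call:
apply_moves([
  [0.008, -0.01, -0.14],
  [0, 0, -0.14],
  [0, 0, -0.12],
  [0, 0, -0.08],
  [0, 0, 0],
], spin=[0, 0, 0, 0, 0])

```text
time: 2.17
tcp_pos: [496.6, 314.9, 159.9]
tool_rot: [[-0.899, -0.438, -0.002], [-0.438, 0.899, -0.001], [0.002, 0.0, -1.0]]
ft_force: [-0.3, 0.3, 0.3]
opening: 88.3
grip_force: 0.0
```

Call:
apply_moves([
  [0, 0, 0],
  [0, 0, 0],
  [0, 0, 0],
  [0, 0, 0],
  [0, 0, 0],
], spin=[0, 0, 0, 0, 0], claw=1)

```text
time: 2.8
tcp_pos: [497.4, 314.6, 160.6]
tool_rot: [[-0.899, -0.438, 0.0], [-0.438, 0.899, 0.0], [-0.0, 0.0, -1.0]]
ft_force: [-0.5, -0.2, 0.6]
opening: 39.9
grip_force: 0.0
```

Call:
apply_moves([
  [0, 0, 0],
  [0, 0, 0],
  [0, 0, 0],
], spin=[0, 0, 0])

```text
time: 3.18
tcp_pos: [497.5, 314.6, 160.6]
tool_rot: [[-0.899, -0.438, 0.0], [-0.438, 0.899, -0.0], [-0.0, -0.0, -1.0]]
ft_force: [0.8, -0.2, -0.1]
opening: 31.4
grip_force: 29.7
```

Call:
apply_moves([
  [0, 0, 0.1],
  [0, 0, 0.1],
  [0, 0, 0.055],
  [-0.02, -0.01, 0],
  [-0.042, -0.0205, 0.001],
], spin=[0, 0, 0, 0, 0])

```text
time: 3.8
tcp_pos: [484.8, 308.3, 211.0]
tool_rot: [[-0.899, -0.438, 0.0], [-0.438, 0.899, -0.0], [-0.0, -0.0, -1.0]]
ft_force: [1.4, -0.1, -2.4]
opening: 31.4
grip_force: 30.0
```

Call:
apply_moves([
  [-0.042, -0.0205, 0.001],
  [-0.042, -0.0205, -0.004],
  [-0.042, -0.0205, -0.007],
  [0, 0, 0],
], spin=[0, 0, 0, 0])

```text
time: 4.3
tcp_pos: [459.3, 296.0, 209.9]
tool_rot: [[-0.899, -0.438, -0.0], [-0.438, 0.899, -0.0], [0.0, -0.0, -1.0]]
ft_force: [2.5, 0.1, -2.9]
opening: 31.7
grip_force: 30.0
```

Call:
apply_moves([
  [-0.042, -0.0205, -0.01],
  [-0.042, -0.02, -0.013],
  [-0.042, -0.02, -0.018],
  [-0.041, -0.02, -0.02],
  [0, 0, 0],
], spin=[0, 0, 0, 0, 0])

```text
time: 4.92
tcp_pos: [425.7, 279.9, 197.3]
tool_rot: [[-0.899, -0.438, -0.001], [-0.438, 0.899, -0.0], [0.001, 0.0, -1.0]]
ft_force: [1.7, 0.2, -1.8]
opening: 31.6
grip_force: 30.0
```

```bash
python3 - <<'E'
from h import *
import pickle
from comp import comp
d={n:cam(n) for n in('wrist','top','scene')};pickle.dump(d,open('c2.pkl','wb'))
print(proj(d['scene'],[430,281,217]),proj(d['top'],[430,281,217]))
comp(d,[('scene',270,170,130),('wrist',170,80,180)],'pics/c2.png',400,460)
E
```

```text
[338.7953445  206.16569533] [160.11142448 232.69816701]
```

View pics/c2.png

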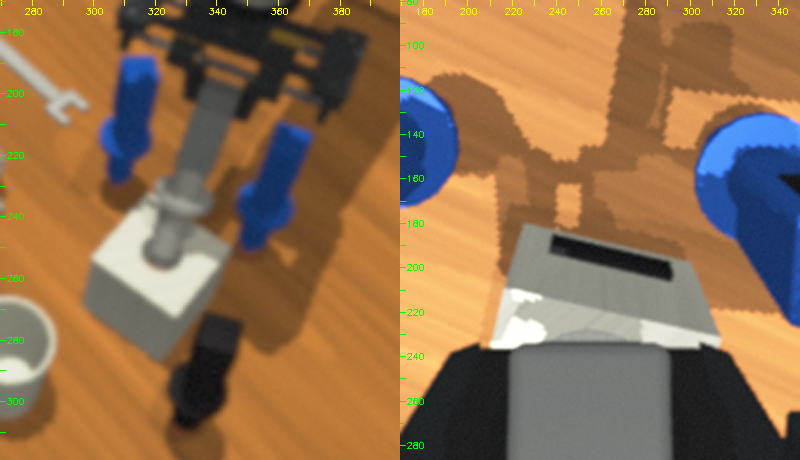

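Call:
apply_moves([
  [-0.012, -0.006, 0.07],
  [-0.012, -0.006, 0.1],
  [0, 0, 0.12],
  [0, 0, 0.08],
  [0.02, -0.05, 0],
], spin=[0, 0, -0.04, -0.05, -0.05])

```text
time: 5.7
tcp_pos: [425.5, 268.1, 273.5]
tool_rot: [[-1.0, -0.009, 0.001], [-0.009, 1.0, 0.001], [-0.001, 0.001, -1.0]]
ft_force: [0.1, 0.1, -3.0]
opening: 31.9
grip_force: 30.0
```

Call:
apply_moves([
  [0.05, -0.15, 0],
  [0.06, -0.25, 0],
  [0.06, -0.25, 0],
  [0.06, -0.22, 0],
  [0.06, -0.15, -0.02],
], spin=[-0.04, -0.018, 0, 0, 0])

```text
time: 6.32
tcp_pos: [483.6, 62.0, 268.5]
tool_rot: [[-0.986, 0.169, -0.0], [0.169, 0.986, 0.0], [0.0, 0.0, -1.0]]
ft_force: [-0.5, 0.7, -1.5]
opening: 31.7
grip_force: 30.0
```

```bash
python3 - <<'E'
from h import *
import pickle
from comp import comp
np.set_printoptions(precision=3,suppress=True)
d={n:cam(n) for n in('wrist','top','scene')};pickle.dump(d,open('c3.pkl','wb'))
s=telemetry.read_state();R=s['tool_rot'];print(s['time'],s['tcp_pos'],np.degrees(np.arctan2(R[1,1],R[0,1])),s['joint_pos'],s['ft_force'])
g=s['tcp_pos']+[0,0,19]
n=np.array([-.5225,.0884,.848])
for D in(0,84.6,164.6):
  print([np.round(proj(d[k],g-n*D),1) for k in('scene','top','wrist')])
E
```

```text
6.475 [483.507  62.915 267.832] 80.19359798872142 [-0.112  0.193  1.502  0.     1.447 -1.511] [-0.704  1.307 -2.047]
[array([271.5, 148.7]), array([247.1, 206.9]), array([258.9, 243.1])]
[array([256.6, 171.8]), array([250.9, 192.6]), array([257.8, 254.1])]
[array([243.4, 192. ]), array([253.8, 181.1]), array([257.2, 259.5])]
```

```bash
python3 - <<'E'
import pickle
from comp import comp
d=pickle.load(open('c3.pkl','rb'))
comp(d,[('scene',200,130,90),('top',215,145,70)],'pics/c3.png',400,460)
E
```

```text
(no output)
```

View pics/c3.png

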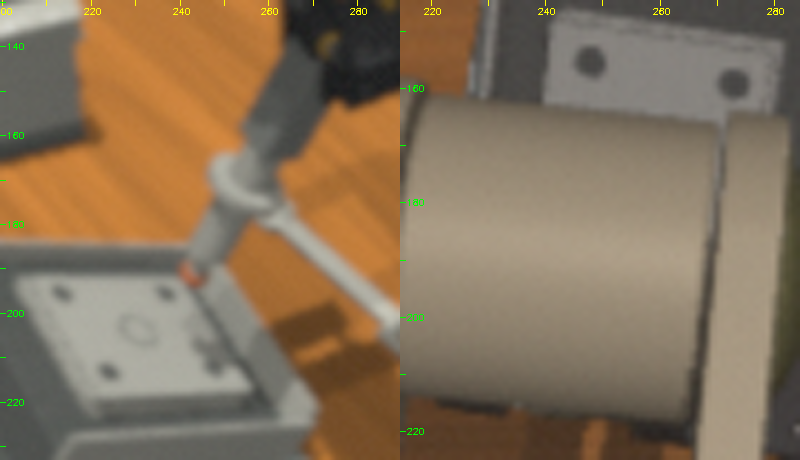

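```bash
python3 - <<'E'
from h import *
import pickle
np.set_printoptions(precision=3,suppress=True)
d=pickle.load(open('c3.pkl','rb'));S=d['scene'];s=telemetry.read_state();g=s['tcp_pos']+[0,0,19]
R=s['tool_rot'];print('u',R[:,0])
for th in(26,29,32,35,38):
    t=np.radians(th);u=R[:,0]*np.array([1,1,0]);a=np.sin(t)*u+np.cos(t)*np.array([0,0,1])
    print(th,[proj(S,g-a*D).round(1) for D in(0,76.6,80.6,164.6)])
im=S[0].astype(int); b,gg,r=im[...,0],im[...,1],im[...,2]
# copper centroid
sub=(slice(184,198),slice(236,252))
m=(r[sub]-gg[sub]>35)&(r[sub]-b[sub]>45)
ys,xs=np.nonzero(m);print(len(xs),xs.mean()+236,ys.mean()+184,list(zip(xs+236,ys+184)))
E
```

```text
u [-0.985  0.17   0.001]
26 [array([271.5, 148.7]), array([260.1, 169.7]), array([259.5, 170.7]), array([247.9, 191.7])]
29 [array([271.5, 148.7]), array([259. , 169.7]), array([258.3, 170.7]), array([245.6, 191.9])]
32 [array([271.5, 148.7]), array([257.9, 169.6]), array([257.2, 170.7]), array([243.3, 191.9])]
35 [array([271.5, 148.7]), array([256.9, 169.5]), array([256.1, 170.6]), array([241.1, 191.8])]
38 [array([271.5, 148.7]), array([255.9, 169.4]), array([255.1, 170.4]), array([239. , 191.7])]
23 242.30434782608697 189.56521739130434 [(np.int64(236), np.int64(184)), (np.int64(237), np.int64(184)), (np.int64(238), np.int64(184)), (np.int64(239), np.int64(184)), (np.int64(240), np.int64(184)), (np.int64(241), np.int64(184)), (np.int64(251), np.int64(188)), (np.int64(251), np.int64(189)), (np.int64(241), np.int64(190)), (np.int64(242), np.int64(190)), (np.int64(251), np.int64(190)), (np.int64(240), np.int64(191)), (np.int64(241), np.int64(191)), (np.int64(242), np.int64(191)), (np.int64(241), np.int64(192)), (np.int64(242), np.int64(192)), (np.int64(243), np.int64(192)), (np.int64(241), np.int64(193)), (np.int64(242), np.int64(193)), (np.int64(243), np.int64(193)), (np.int64(244), np.int64(193)), (np.int64(243), np.int64(194)), (np.int64(244), np.int64(194))]
```

The scene crop shows the probe tilted, with the copper tip at (242.5,192) against a predicted (243.3,192) for 32°. The tilt is about 32–33°, so I move to a stand-off 15 mm from the stack.

Call:
apply_moves([
  [0.045, -0.02, -0.06],
  [0.045, -0.02, -0.06],
  [0.045, -0.022, -0.06],
  [0, 0, 0],
], spin=[0.001, 0, 0, 0])

```text
time: 6.98
tcp_pos: [510.6, 51.3, 230.2]
tool_rot: [[-0.986, 0.165, -0.003], [0.165, 0.986, 0.0], [0.003, -0.0, -1.0]]
ft_force: [-0.8, -0.1, -2.0]
opening: 32.0
grip_force: 30.0
```

```bash
cat > avg.py <<'E'
from h import *
import sys
n=np.array([-.5225,.0884,.848])
def avg(k=8):
    F=[];P=[]
    for i in range(k):
        cam('top');s=telemetry.read_state();F.append(s['ft_force']);P.append(s['tcp_pos'])
    F=np.array(F);p=np.mean(P,0);g=p+[0,0,19];P0=np.array([604.7,34.2,98])
    tip=g-n*164.6
    print('t',round(s['time'],2),'tcp',p.round(1),'F',F.mean(0).round(2),'sd',F.std(0).round(2),'Fn',(F@n).mean().round(2),'tip-P0 along n',((tip-P0)@n).round(1),'lat',(tip-P0-((tip-P0)@n)*n).round(1),'op',round(s['opening'],1))
avg()
E
python3 avg.py
```

```text
t 7.38 tcp [510.6  51.5 231.8] F [-0.21  0.13 -2.35] sd [0.47 0.47 0.37] Fn -1.87 tip-P0 along n 15.7 lat [ 0.1  1.3 -0.1] op 31.7
```

Call:
apply_moves([
  [0.013, -0.008, -0.021],
  [0.013, -0.002, -0.021],
  [0, 0, 0],
], spin=[0, 0, 0])

```text
time: 7.75
tcp_pos: [515.8, 49.3, 222.6]
tool_rot: [[-0.986, 0.165, -0.001], [0.165, 0.986, 0.0], [0.001, -0.0, -1.0]]
ft_force: [0.7, -0.2, -2.9]
opening: 32.0
grip_force: 30.0
```

```bash
python3 avg.py
```

```text
t 8.15 tcp [515.8  49.3 223.2] F [-0.28 -0.02 -2.13] sd [0.48 0.39 0.41] Fn -1.66 tip-P0 along n 5.5 lat [ 0.   0.1 -0. ] op 31.6
```

Call:
apply_moves([
  [0.0052, -0.0009, -0.0085],
  [0.0052, -0.0009, -0.0085],
  [0, 0, 0],
], spin=[0, 0, 0])

```text
time: 8.52
tcp_pos: [517.9, 49.0, 219.8]
tool_rot: [[-0.986, 0.165, -0.0], [0.165, 0.986, 0.0], [0.0, 0.0, -1.0]]
ft_force: [-1.2, 0.6, -0.9]
opening: 31.3
grip_force: 30.0
```

```bash
python3 avg.py
```

```text
t 8.93 tcp [517.9  49.  219.9] F [-0.75  0.14 -0.78] sd [0.53 0.56 0.51] Fn -0.25 tip-P0 along n 1.5 lat [ 0.   0.1 -0. ] op 32.0
```

Call:
apply_moves([
  [0.0052, -0.0009, -0.0085],
  [0, 0, 0],
], spin=[0, 0])

```text
time: 9.18
tcp_pos: [518.9, 48.8, 218.0]
tool_rot: [[-0.986, 0.165, -0.0], [0.165, 0.986, 0.0], [0.0, 0.0, -1.0]]
ft_force: [-1.9, 1.1, -0.2]
opening: 31.9
grip_force: 30.0
```

```bash
python3 avg.py
```

```text
t 9.57 tcp [518.9  48.8 218.1] F [-1.97  0.41 -0.02] sd [0.31 0.54 0.49] Fn 1.05 tip-P0 along n -0.5 lat [-0.   0.1 -0. ] op 31.8
```

Call:
apply_moves([
  [0.0052, -0.0009, -0.0085],
  [0, 0, 0],
], spin=[0, 0])

```text
time: 9.82
tcp_pos: [520.0, 48.6, 216.3]
tool_rot: [[-0.986, 0.165, -0.0], [0.165, 0.986, 0.0], [0.0, 0.0, -1.0]]
ft_force: [-2.8, 0.3, 0.8]
opening: 31.9
grip_force: 30.0
```

```bash
python3 avg.py
```

```text
t 10.22 tcp [520.   48.6 216.4] F [-2.38  0.46  0.92] sd [0.44 0.4  0.3 ] Fn 2.07 tip-P0 along n -2.5 lat [-0.   0.1 -0. ] op 31.6
```

Call:
apply_moves([
  [0.0016, -0.0003, -0.0025],
  [0, 0, 0],
  [0, 0, 0],
  [0, 0, 0],
  [0, 0, 0],
], spin=[0, 0, 0, 0, 0])

```text
time: 10.85
tcp_pos: [520.3, 48.6, 215.9]
tool_rot: [[-0.986, 0.165, -0.0], [0.165, 0.986, 0.0], [0.0, 0.0, -1.0]]
ft_force: [-2.9, 0.3, 1.9]
opening: 31.7
grip_force: 30.0
```

```bash
python3 avg.py && python3 - <<'E'
from h import *
import pickle
from comp import comp
d={n:cam(n) for n in('wrist','top','scene')};pickle.dump(d,open('c4.pkl','wb'))
comp(d,[('scene',190,140,80),('wrist',170,150,180)],'pics/c4.png',400,460)
S=d['scene'];g=telemetry.read_state()['tcp_pos']+[0,0,19];n=np.array([-.5225,.0884,.848])
print([proj(S,g-n*D).round(1) for D in(0,80.6,157.6)])
E
```

```text
t 11.25 tcp [520.3  48.6 215.9] F [-2.7   0.59  1.32] sd [0.36 0.44 0.59] Fn 2.58 tip-P0 along n -3.1 lat [-0.   0.1 -0. ] op 31.9
[array([257.2, 164.4]), array([243.8, 185.2]), array([231.9, 203.8])]
```

View pics/c4.png

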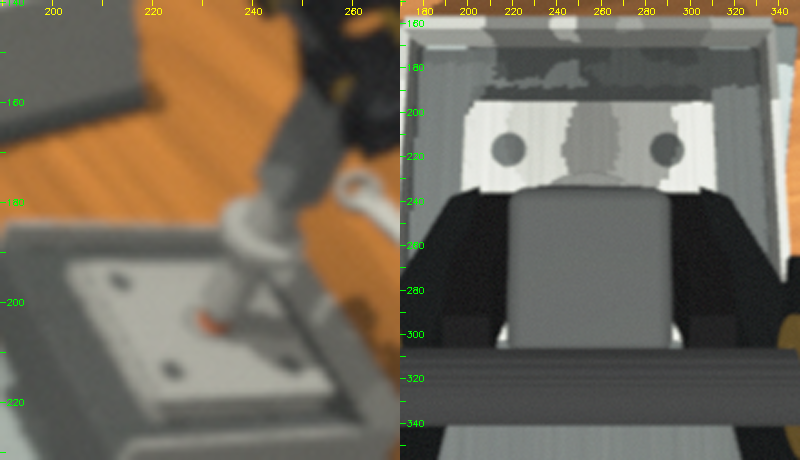

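The tip is at scene (231.5,203.5), on the ring seen earlier at (231,204). The net normal force is about 4.3 N, which is roughly 7 mm of travel. Now I hold.

Call:
apply_moves([
  [0, 0, 0],
  [0, 0, 0],
  [0, 0, 0],
  [0, 0, 0],
  [0, 0, 0],
], spin=[0, 0, 0, 0, 0])

```text
time: 12.02
tcp_pos: [520.3, 48.6, 215.9]
tool_rot: [[-0.986, 0.165, 0.0], [0.165, 0.986, -0.0], [-0.0, 0.0, -1.0]]
ft_force: [-2.1, 0.7, 1.6]
opening: 32.0
grip_force: 30.0
```

Call:
apply_moves([
  [0, 0, 0],
  [0, 0, 0],
  [0, 0, 0],
  [0, 0, 0],
  [0, 0, 0],
], spin=[0, 0, 0, 0, 0])

```text
time: 12.65
tcp_pos: [520.3, 48.6, 215.9]
tool_rot: [[-0.986, 0.165, -0.0], [0.165, 0.986, 0.0], [0.0, 0.0, -1.0]]
ft_force: [-2.9, 0.6, 0.5]
opening: 31.9
grip_force: 30.0
```

Call:
apply_moves([
  [0, 0, 0],
  [0, 0, 0],
  [0, 0, 0],
  [0, 0, 0],
  [0, 0, 0],
], spin=[0, 0, 0, 0, 0])

```text
time: 13.28
tcp_pos: [520.3, 48.5, 215.9]
tool_rot: [[-0.986, 0.165, 0.0], [0.165, 0.986, -0.0], [-0.0, -0.0, -1.0]]
ft_force: [-3.0, 0.9, 1.2]
opening: 31.8
grip_force: 30.0
```

Call:
apply_moves([
  [0, 0, 0],
  [0, 0, 0],
  [0, 0, 0],
  [0, 0, 0],
  [0, 0, 0],
], spin=[0, 0, 0, 0, 0])

```text
time: 13.9
tcp_pos: [520.3, 48.6, 215.9]
tool_rot: [[-0.986, 0.165, 0.0], [0.165, 0.986, 0.0], [-0.0, 0.0, -1.0]]
ft_force: [-3.3, 1.4, 1.4]
opening: 31.9
grip_force: 30.0
```

```bash
python3 avg.py
```

```text
t 14.3 tcp [520.3  48.6 215.9] F [-2.75  0.24  1.5 ] sd [0.6  0.43 0.57] Fn 2.73 tip-P0 along n -3.1 lat [-0.   0.1 -0. ] op 31.7
```

Call:
apply_moves([
  [-0.026, 0.0045, 0.042],
  [-0.052, 0.009, 0.085],
  [0, 0, 0.15],
  [0, -0.05, 0.13],
  [0.05, -0.2, 0.04],
], spin=[0, 0, 0, 0, 0])

```text
time: 14.92
tcp_pos: [514.6, 1.9, 308.5]
tool_rot: [[-0.987, 0.162, 0.005], [0.162, 0.987, -0.001], [-0.005, -0.0, -1.0]]
ft_force: [1.5, -0.3, -3.0]
opening: 31.6
grip_force: 30.0
```

Call:
apply_moves([
  [0.06, -0.27, 0],
  [0.06, -0.27, 0],
  [0.06, -0.27, 0],
  [0.06, -0.27, 0],
  [0.06, -0.25, 0],
], spin=[-0.01, -0.01, -0.01, -0.012, 0])

```text
time: 15.55
tcp_pos: [574.5, -266.4, 306.6]
tool_rot: [[-0.956, 0.294, 0.001], [0.294, 0.956, -0.001], [-0.001, -0.001, -1.0]]
ft_force: [0.9, -0.3, -2.2]
opening: 31.9
grip_force: 30.0
```

Call:
apply_moves([
  [0.03, -0.05, 0],
  [0, 0, 0],
  [0, 0, 0],
], spin=[0, 0, 0])

```text
time: 15.92
tcp_pos: [580.5, -273.8, 306.2]
tool_rot: [[-0.956, 0.293, 0.001], [0.293, 0.956, -0.0], [-0.001, -0.0, -1.0]]
ft_force: [0.1, 0.8, -2.2]
opening: 31.4
grip_force: 30.0
```

```bash
python3 - <<'E'
from h import *
import pickle
d={n:cam(n) for n in('wrist','top','scene')};pickle.dump(d,open('c5.pkl','wb'))
s=telemetry.read_state();R=s['tool_rot'];print(s['time'],s['tcp_pos'],np.degrees(np.arctan2(R[1,1],R[0,1])),s['ft_force'],s['joint_pos'].round(2))
cv2.imwrite('pics/w5.png',cv2.resize(d['wrist'][0],(800,600),interpolation=cv2.INTER_CUBIC))
E
```

```text
16.075 [ 580.63559748 -273.8699962   306.01001431] 72.98856227131483 [-0.02258634  0.40064363 -2.26357743] [-0.62  0.56  0.9  -0.    1.69 -1.9 ]
```

View pics/w5.png

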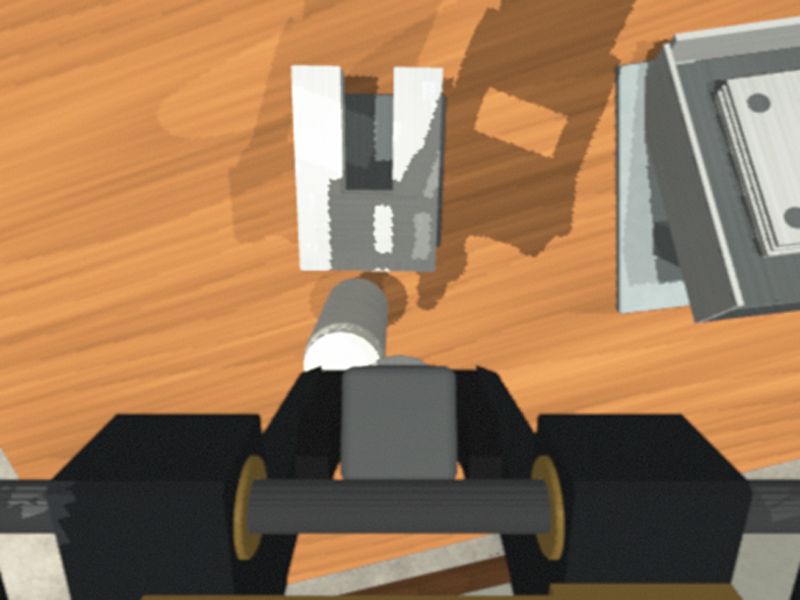

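```bash
python3 - <<'E'
from h import *
import pickle
np.set_printoptions(precision=1,suppress=True)
d=pickle.load(open('c5.pkl','rb'));c=d['wrist']
f=lambda x,y:atz(c,np.array([x,y])*.64-.18,126)[:2]
n=dict(fl=f(292,66),fr=f(443,68),br=f(436,270),bl=f(301,271),ml=f(342,68),mr=f(394,68),el=f(344,190),er=f(394,190))
for k,v in n.items():print(k,v)
a=lambda p,q:np.degrees(np.arctan2(*(n[q]-n[p])[::-1])),
ang=lambda p,q:round(float(np.degrees(np.arctan2(*(n[q]-n[p])[::-1]))),1)
L=lambda p,q:round(float(np.linalg.norm(n[p]-n[q])),1)
for p,q in[('fl','bl'),('fr','br'),('ml','el'),('mr','er'),('fl','fr'),('bl','br'),('ml','mr'),('el','er')]:print(p,q,ang(p,q),L(p,q))
E
```

```text
fl [ 448.9 -304.3]
fr [ 477.5 -214.7]
br [ 601.1 -254.2]
bl [ 574.3 -344.5]
ml [ 459.1 -274.9]
mr [ 468.6 -243.9]
el [ 530.3 -297.8]
er [ 540.1 -266. ]
fl bl -17.8 131.6
fr br -17.7 129.7
ml el -17.8 74.8
mr er -17.2 74.8
fl fr 72.3 94.0
bl br 73.4 94.2
ml mr 73.0 32.4
el er 73.0 33.3
```

The wrist view gives the dock cleanly: top corners (292,66), (443,68), (436,270), (301,271) and slot end (344–394,190), all in 800-px coordinates. That puts the yaw at −17.4° and the seat near (521.5, −277). I'll straighten the probe by pushing its barrel against the dock's front plate edge, to the left of the slot.

Call:
apply_moves([
  [-0.22, 0.08, 0],
  [-0.22, 0.08, 0],
  [-0.22, 0.08, 0],
  [-0.22, 0.08, 0],
  [-0.23, 0.084, 0],
], spin=[-0.002, 0, 0, 0, 0])

```text
time: 16.7
tcp_pos: [357.2, -192.8, 305.6]
tool_rot: [[-0.954, 0.299, 0.001], [0.299, 0.954, -0.001], [-0.001, -0.001, -1.0]]
ft_force: [-0.5, 0.3, -1.5]
opening: 31.8
grip_force: 30.0
```

Call:
apply_moves([
  [0, 0, -0.2],
  [0, 0, -0.2],
  [0, 0, -0.1],
  [0, 0, -0.045],
  [0, 0, 0],
], spin=[0, 0, 0, 0, 0])

```text
time: 17.32
tcp_pos: [358.8, -193.8, 196.6]
tool_rot: [[-0.954, 0.299, 0.0], [0.299, 0.954, -0.0], [-0.0, -0.0, -1.0]]
ft_force: [0.3, 0.7, -2.1]
opening: 31.6
grip_force: 30.0
```

Call:
apply_moves([
  [0.0572, -0.0179, 0],
  [0.0572, -0.0179, 0],
  [0.0572, -0.0179, 0],
  [0.0572, -0.0179, 0],
  [0.0572, -0.0179, 0],
], spin=[0, 0, 0, 0, 0])

```text
time: 17.95
tcp_pos: [416.5, -212.0, 196.1]
tool_rot: [[-0.954, 0.299, -0.001], [0.299, 0.954, 0.0], [0.001, 0.0, -1.0]]
ft_force: [-1.7, 1.7, -1.3]
opening: 32.0
grip_force: 30.0
```

Call:
apply_moves([
  [0.0572, -0.0179, 0],
  [0.0572, -0.0179, 0],
  [0.0477, -0.015, 0],
  [0, 0, 0],
], spin=[0, 0, 0, 0])

```text
time: 18.45
tcp_pos: [448.8, -222.1, 196.0]
tool_rot: [[-0.954, 0.299, 0.0], [0.299, 0.954, 0.0], [-0.0, 0.0, -1.0]]
ft_force: [-0.8, 0.8, -3.8]
opening: 31.9
grip_force: 30.0
```

Call:
apply_moves([
  [0.0191, -0.006, 0],
  [0.0191, -0.006, 0],
  [0, 0, 0],
], spin=[0, 0, 0])

```text
time: 18.82
tcp_pos: [456.1, -224.5, 196.4]
tool_rot: [[-0.954, 0.299, 0.0], [0.299, 0.954, -0.0], [-0.0, -0.0, -1.0]]
ft_force: [-2.1, -0.4, -0.7]
opening: 31.6
grip_force: 30.0
```

Call:
apply_moves([
  [0.0048, -0.0015, 0],
  [0.0048, -0.0015, 0],
  [0, 0, 0],
], spin=[0, 0, 0])

```text
time: 19.2
tcp_pos: [457.9, -225.0, 196.3]
tool_rot: [[-0.954, 0.299, -0.0], [0.299, 0.954, -0.0], [0.0, -0.0, -1.0]]
ft_force: [-3.2, 1.1, -0.3]
opening: 32.1
grip_force: 30.0
```

```bash
sed -i 's/avg()$/avg(5)/' avg.py && python3 avg.py && python3 - <<'E'
from h import *
import pickle
from comp import comp
d={n:cam(n) for n in('top','scene')};pickle.dump(d,open('c6.pkl','wb'))
S=d['scene'];g=telemetry.read_state()['tcp_pos']+[0,0,19]
print([(proj(S,g-np.array([0,0,D])).round(1),proj(S,g-np.array([0,0,D])).round(1)) for D in(0,80.6,140)])
comp(d,[('scene',180,80,80),('top',320,160,80)],'pics/c6.png',400,460)
E
```

```text
t 19.45 tcp [ 457.9 -225.   196.3] F [-2.73  1.02 -1.35] sd [0.59 0.46 0.43] Fn 0.37 tip-P0 along n -11.3 lat [ -66.7 -272.8  -12.7] op 31.9
[(array([219.6, 108.4]), array([219.6, 108.4])), (array([221. , 126.8]), array([221. , 126.8])), (array([221.9, 139.3]), array([221.9, 139.3]))]
```

View pics/c6.png

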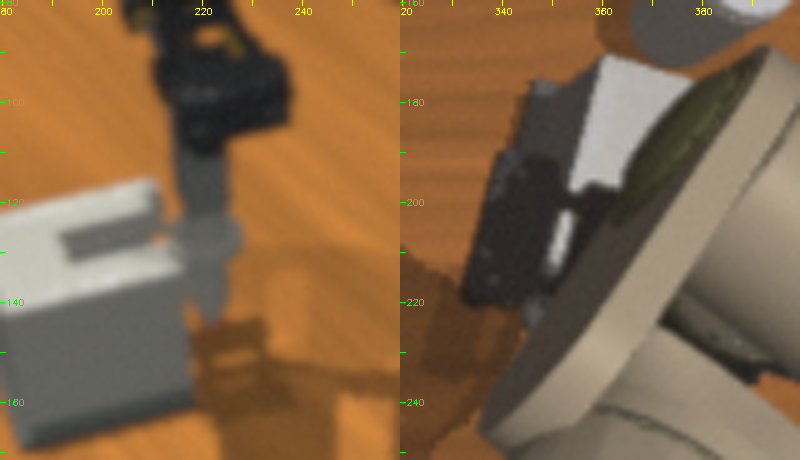

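Call:
apply_moves([
  [0.0048, -0.0015, 0],
  [0, 0, 0],
], spin=[0, 0])

```text
time: 19.8
tcp_pos: [458.8, -225.3, 196.3]
tool_rot: [[-0.954, 0.299, -0.0], [0.299, 0.954, 0.0], [0.0, 0.0, -1.0]]
ft_force: [-2.9, 1.3, -0.9]
opening: 31.8
grip_force: 30.0
```

```bash
python3 avg.py
```

```text
t 20.05 tcp [ 458.8 -225.3  196.3] F [-2.87  1.02 -0.6 ] sd [0.65 0.25 0.6 ] Fn 1.08 tip-P0 along n -11.8 lat [ -66.  -273.   -12.2] op 32.0
```

Call:
apply_moves([
  [0.0048, -0.0015, 0],
  [0, 0, 0],
], spin=[0, 0])

```text
time: 20.3
tcp_pos: [459.9, -225.6, 196.3]
tool_rot: [[-0.954, 0.299, 0.0], [0.299, 0.954, 0.0], [-0.0, 0.0, -1.0]]
ft_force: [-1.8, 0.8, -0.7]
opening: 31.6
grip_force: 30.0
```

```bash
python3 avg.py
```

```text
t 20.55 tcp [ 459.8 -225.6  196.3] F [-3.11  0.85 -0.24] sd [0.52 0.3  0.33] Fn 1.5 tip-P0 along n -12.4 lat [ -65.3 -273.3  -11.8] op 31.8
```

Call:
apply_moves([
  [0.0048, -0.0015, 0],
  [0, 0, 0],
], spin=[0, 0])

```text
time: 20.8
tcp_pos: [460.8, -225.9, 196.3]
tool_rot: [[-0.954, 0.299, 0.0], [0.299, 0.954, -0.0], [-0.0, -0.0, -1.0]]
ft_force: [-2.7, 1.4, -0.3]
opening: 31.5
grip_force: 30.0
```

```bash
python3 avg.py
```

```text
t 21.05 tcp [ 460.8 -225.9  196.3] F [-2.95  0.68  0.03] sd [0.54 0.33 0.58] Fn 1.63 tip-P0 along n -12.9 lat [ -64.6 -273.5  -11.3] op 31.7
```

Call:
apply_moves([
  [0.0048, -0.0015, 0],
  [0, 0, 0],
], spin=[0, 0])

```text
time: 21.3
tcp_pos: [461.8, -226.2, 196.3]
tool_rot: [[-0.954, 0.299, -0.0], [0.299, 0.954, -0.0], [0.0, -0.0, -1.0]]
ft_force: [-3.6, 1.5, -0.8]
opening: 31.8
grip_force: 30.0
```

```bash
python3 avg.py
```

```text
t 21.55 tcp [ 461.7 -226.2  196.3] F [-2.74  1.48 -0.26] sd [0.48 0.57 0.51] Fn 1.34 tip-P0 along n -13.4 lat [ -64.  -273.8  -10.9] op 31.8
```

```bash
python3 - <<'E'
from h import *
import pickle
np.set_printoptions(precision=1,suppress=True)
s=telemetry.read_state();g=s['tcp_pos']+[0,0,19];S=cam('scene');pickle.dump(S,open('c7.pkl','wb'))
u=s['tool_rot'][:,0]*[1,1,0]
for th in(-6,-3,0,3,6,9):
    t=np.radians(th);a=np.sin(t)*u+[0,0,np.cos(t)]
    print(th,[proj(S,g-a*D) for D in(76.6,84.6,139.6,164.6)])
im=S[0].astype(int)
# width profile of the probe: grey (low saturation) pixels vs orange wood, by row
for v in range(110,152,2):
    r=im[v,205:240]; sat=r.max(1)-r.min(1); m=np.nonzero(sat<45)[0]+205
    cu=np.nonzero((r[:,2]-r[:,1]>70))[0]+205
    print(v,(m.min(),m.max(),len(m)) if len(m) else None, im[v,222], sat[12:24])
E
```

```text
-6 [array([222. , 125.5]), array([222.4, 127.2]), array([224.8, 138.3]), array([225.8, 143.1])]
-3 [array([220.9, 125.9]), array([221.1, 127.6]), array([222.8, 138.9]), array([223.5, 143.9])]
0 [array([219.8, 126.2]), array([219.9, 127.9]), array([220.8, 139.5]), array([221.1, 144.5])]
3 [array([218.6, 126.5]), array([218.6, 128.2]), array([218.8, 140. ]), array([218.8, 145.1])]
6 [array([217.5, 126.7]), array([217.4, 128.5]), array([216.7, 140.4]), array([216.5, 145.5])]
9 [array([216.3, 126.9]), array([216.1, 128.7]), array([214.7, 140.7]), array([214.1, 145.9])]
110 (np.int64(214), np.int64(223), 10) [38 38 38] [  0   1   1   3   1   0  22  57  95 117 128 130]
112 (np.int64(214), np.int64(223), 10) [62 67 65] [  3   1   1   1   1   5  15  47  86 112 123 124]
114 (np.int64(215), np.int64(224), 10) [68 72 72] [  2   3   3   3   3   4  12  41  81 112 120 122]
116 (np.int64(208), np.int64(224), 12) [67 72 70] [  4   2   3   3   4   5   8  32  75 110 124 125]
118 (np.int64(205), np.int64(224), 17) [69 72 71] [  3   2   3   3   3   3   5  27  68 106 118 126]
120 (np.int64(205), np.int64
[... 799 characters left out ...]
 5   7  13  38  75 102 110]
138 (np.int64(205), np.int64(225), 21) [89 95 94] [ 15  13   8   7   6   6   6  12  32  71 101 113]
140 (np.int64(205), np.int64(224), 18) [89 94 95] [ 53  53  31  13   8   6   9  19  47  83 111 118]
142 (np.int64(205), np.int64(224), 16) [86 93 99] [ 74  91  80  54  29  13  16  44  83 110 119 120]
144 (np.int64(205), np.int64(223), 14) [ 66  81 108] [ 65  96 101  85  57  42  39  53  74  84  89  89]
146 (np.int64(205), np.int64(217), 13) [ 40  65 103] [37 65 79 76 67 63 62 65 66 68 66 67]
148 (np.int64(205), np.int64(218), 14) [34 62 96] [23 40 57 62 62 62 63 65 63 65 66 69]
150 (np.int64(205), np.int64(218), 14) [ 35  67 102] [19 39 53 61 62 67 75 76 80 84 92 94]
```

```bash
python3 - <<'E'
from h import *
import pickle
c6=pickle.load(open('c6.pkl','rb'))['scene'][0];c7=pickle.load(open('c7.pkl','rb'))[0]
def edge(im,v,th=55):
    r=im[v-1:v+2,216:236].astype(float).mean(0); s=r.max(1)-r.min(1)
    k=np.nonzero(s[4:]>th)[0][0]+4
    return 216+k-1+(th-s[k-1])/(s[k]-s[k-1])
for v in(113,115,117,119,121,127,133,135,137,139,141,142,143):print(v,round(edge(c6,v),2),round(edge(c7,v),2),round(edge(c7,v)-edge(c6,v),2))
E
```

```text
113 225.2 224.28 -0.92
115 225.2 224.43 -0.77
117 225.33 224.6 -0.73
119 225.41 224.79 -0.62
121 225.38 225.07 -0.3
127 227.91 227.76 -0.15
133 225.12 225.36 0.25
135 225.12 225.41 0.29
137 225.18 225.54 0.36
139 225.07 225.46 0.39
141 224.38 224.67 0.29
142 224.01 224.37 0.36
143 223.77 220.75 -3.02
```

The pixel comparison shows the last few millimetres pivoted the probe about the upper plate's edge, so it is now within about 2° of upright. The scene picture puts the flange row where I predicted it, so it has not slipped along its axis. I back off and line up with the slot.

Call:
apply_moves([
  [-0.0667, 0.021, 0],
  [-0.0667, 0.021, 0],
  [-0.0475, -0.146, 0],
  [0, 0, -0.06],
  [0, 0, -0.0485],
], spin=[0, 0, 0, 0, 0])

```text
time: 22.22
tcp_pos: [425.7, -246.7, 173.7]
tool_rot: [[-0.954, 0.3, 0.0], [0.3, 0.954, 0.0], [-0.0, 0.0, -1.0]]
ft_force: [0.5, -0.5, -2.8]
opening: 31.9
grip_force: 30.0
```

Call:
apply_moves([
  [0, 0, 0],
  [0, 0, 0],
], spin=[0, 0])

```text
time: 22.48
tcp_pos: [425.9, -246.7, 174.8]
tool_rot: [[-0.954, 0.299, 0.0], [0.299, 0.954, -0.0], [-0.0, -0.0, -1.0]]
ft_force: [-0.1, 0.1, -2.2]
opening: 31.8
grip_force: 30.0
```

```bash
python3 - <<'E'
from h import *
import pickle
np.set_printoptions(precision=1,suppress=True)
s=telemetry.read_state();p=s['tcp_pos'];xd=np.array([.954,-.299]);yd=np.array([.299,.954])
print(s['time'],p,'xd',p[:2]@xd,'yd',p[:2]@yd,s['ft_force'])
d={n:cam(n) for n in('scene','wrist')};pickle.dump(d,open('c8.pkl','wb'));S=d['scene'];g=p+[0,0,19];u=s['tool_rot'][:,0]*[1,1,0]
for th in(-6,-3,0,3):
    t=np.radians(th);a=np.sin(t)*u+[0,0,np.cos(t)]
    print(th,[proj(S,g-a*D) for D in(40,60,80.6,118,164.6)])
from comp import comp
comp(d,[('scene',185,85,80),('wrist',150,100,212)],'pics/c8.png',400,460)
E
```

```text
22.475 [ 425.9 -246.7  174.8] xd 480.06217080018484 yd -108.05980225868561 [-0.1  0.1 -2.2]
-6 [array([225.9, 114.7]), array([226.7, 119. ]), array([227.6, 123.3]), array([229. , 130.8]), array([230.8, 139.7])]
-3 [array([225.3, 114.9]), array([225.9, 119.3]), array([226.4, 123.6]), array([227.4, 131.3]), array([228.6, 140.4])]
0 [array([224.7, 115.1]), array([225. , 119.5]), array([225.3, 123.9]), array([225.7, 131.7]), array([226.3, 141. ])]
3 [array([224.1, 115.2]), array([224.1, 119.7]), array([224.1, 124.2]), array([224.1, 132.1]), array([224. , 141.6])]
```

View pics/c8.png

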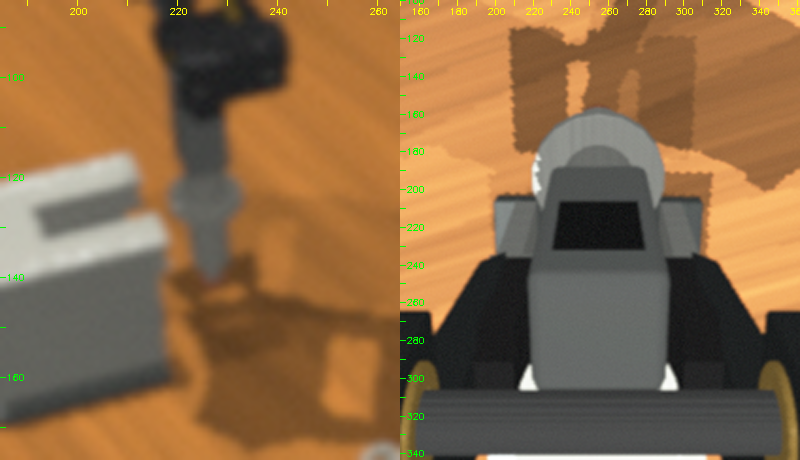

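The lateral alignment is right: in the wrist view the flange is centred at column 598.5 and the dock at column 599 of the crop. I check the tilt from the flange rim.

```bash
python3 - <<'E'
from h import *
import pickle
s=telemetry.read_state();W=pickle.load(open('c8.pkl','rb'))['wrist'];g=s['tcp_pos']+[0,0,19];R=s['tool_rot'];u=R[:,0]*[1,1,0];w=R[:,1]*[1,1,0];z=np.array([0,0,1.])
for th in(-6,-4,-2,0,2,4):
    t=np.radians(th);a=np.sin(t)*u+np.cos(t)*z;b=np.cos(t)*u-np.sin(t)*z
    q=np.array([proj(W,g-a*D+26*(np.cos(k)*b+np.sin(k)*w)) for D in(76.6,84.6) for k in np.linspace(0,6.28,90)])
    m=np.array([proj(W,g+a*30.4+16*b+e*16*w) for e in(-1,1)])
    print(th,'rim min row',q[:,1].min().round(1),'cols',q[:,0].min().round(1),q[:,0].max().round(1),'grip top edge row',m.mean(0).round(1))
col=W[0][150:166,250:256].astype(int).mean(1);print([(150+i,(c.max()-c.min()).round()) for i,c in enumerate(col)])
E
```

```text
-6 rim min row 147.8 cols 220.4 292.7 grip top edge row [257.5 251.1]
-4 rim min row 151.4 cols 220.5 292.5 grip top edge row [257.5 248.2]
-2 rim min row 155.1 cols 220.6 292.3 grip top edge row [257.5 245.2]
0 rim min row 158.8 cols 220.8 292.2 grip top edge row [257.5 242.2]
2 rim min row 162.6 cols 220.9 292.1 grip top edge row [257.5 239.3]
4 rim min row 166.3 cols 221.0 292.0 grip top edge row [257.5 236.3]
[(150, np.float64(84.0)), (151, np.float64(85.0)), (152, np.float64(84.0)), (153, np.float64(83.0)), (154, np.float64(81.0)), (155, np.float64(79.0)), (156, np.float64(60.0)), (157, np.float64(25.0)), (158, np.float64(5.0)), (159, np.float64(4.0)), (160, np.float64(4.0)), (161, np.float64(5.0)), (162, np.float64(6.0)), (163, np.float64(6.0)), (164, np.float64(6.0)), (165, np.float64(5.0))]
```

Call:
apply_moves([
  [0.0572, -0.0182, 0],
  [0.0572, -0.0182, 0],
  [0.0572, -0.0182, 0],
  [0.0572, -0.0179, 0],
  [0, 0, 0],
], spin=[0, 0, 0, 0, 0])

```text
time: 23.2
tcp_pos: [471.9, -261.7, 174.3]
tool_rot: [[-0.954, 0.299, -0.0], [0.299, 0.954, 0.0], [0.0, 0.0, -1.0]]
ft_force: [-0.3, 0.2, -1.6]
opening: 31.7
grip_force: 30.0
```

Call:
apply_moves([
  [0.0572, -0.0179, 0],
  [0.0572, -0.0179, 0],
  [0.0572, -0.0179, 0],
  [0.0382, -0.012, 0],
  [0, 0, 0],
], spin=[0, 0, 0, 0, 0])

```text
time: 23.82
tcp_pos: [513.6, -274.7, 174.4]
tool_rot: [[-0.954, 0.299, -0.0], [0.299, 0.954, 0.0], [0.0, 0.0, -1.0]]
ft_force: [-0.1, -0.1, -2.5]
opening: 31.6
grip_force: 30.0
```

Call:
apply_moves([
  [0.0095, -0.003, 0],
  [0.0095, -0.003, 0],
  [0.0095, -0.003, 0],
  [0.0048, -0.0015, 0],
  [0, 0, 0],
], spin=[0, 0, 0, 0, 0])

```text
time: 24.45
tcp_pos: [519.9, -276.7, 174.6]
tool_rot: [[-0.954, 0.299, -0.0], [0.299, 0.954, -0.0], [0.0, -0.0, -1.0]]
ft_force: [0.1, -0.0, -2.3]
opening: 31.6
grip_force: 30.0
```

```bash
python3 avg.py
```

```text
t 24.7 tcp [ 519.9 -276.7  174.6] F [ 0.04  0.53 -2.03] sd [0.47 0.59 0.26] Fn -1.69 tip-P0 along n -66.7 lat [ -33.6 -319.6   12.6] op 31.6
```

Call:
apply_moves([
  [0.0095, -0.003, 0],
  [0, 0, 0],
], spin=[0, 0])

```text
time: 24.95
tcp_pos: [521.9, -277.4, 174.6]
tool_rot: [[-0.954, 0.299, 0.0], [0.299, 0.954, -0.0], [-0.0, 0.0, -1.0]]
ft_force: [-0.1, 0.8, -2.7]
opening: 31.6
grip_force: 30.0
```

```bash
python3 avg.py
```

```text
t 25.2 tcp [ 521.8 -277.3  174.6] F [-0.32 -0.39 -2.77] sd [0.55 0.51 0.51] Fn -2.22 tip-P0 along n -67.8 lat [ -32.3 -320.1   13.5] op 31.6
```

Call:
apply_moves([
  [0.0095, -0.003, 0],
  [0, 0, 0],
], spin=[0, 0])

```text
time: 25.45
tcp_pos: [523.8, -278.0, 174.6]
tool_rot: [[-0.954, 0.299, 0.0], [0.299, 0.954, -0.0], [-0.0, -0.0, -1.0]]
ft_force: [0.2, 0.8, -2.7]
opening: 31.8
grip_force: 30.0
```

```bash
python3 avg.py
```

```text
t 25.7 tcp [ 523.7 -277.9  174.6] F [ 0.07  0.2  -2.74] sd [0.36 0.35 0.41] Fn -2.34 tip-P0 along n -68.8 lat [ -30.9 -320.6   14.4] op 32.1
```

Call:
apply_moves([
  [0.0095, -0.003, 0],
  [0, 0, 0],
], spin=[0, 0])

```text
time: 25.95
tcp_pos: [525.5, -278.5, 174.6]
tool_rot: [[-0.954, 0.299, -0.001], [0.299, 0.954, 0.0], [0.001, 0.0, -1.0]]
ft_force: [-1.7, -0.1, -1.3]
opening: 31.7
grip_force: 30.0
```

```bash
python3 avg.py
```

```text
t 26.2 tcp [ 525.5 -278.5  174.6] F [-1.72  0.61 -1.58] sd [0.32 0.57 0.64] Fn -0.39 tip-P0 along n -69.8 lat [ -29.6 -321.1   15.2] op 31.6
```

Call:
apply_moves([
  [0.0048, -0.0015, 0],
  [0, 0, -0.01],
  [0, 0, -0.007],
  [0, 0, 0],
], spin=[0, 0, 0, 0])

```text
time: 26.7
tcp_pos: [526.5, -278.8, 171.8]
tool_rot: [[-0.954, 0.299, 0.0], [0.299, 0.954, -0.0], [-0.0, -0.0, -1.0]]
ft_force: [-5.5, 1.6, 4.3]
opening: 31.3
grip_force: 30.0
```

```bash
python3 avg.py
```

```text
t 26.95 tcp [ 526.5 -278.9  171.8] F [-4.87  1.83  4.62] sd [0.35 0.16 0.26] Fn 6.63 tip-P0 along n -72.7 lat [ -30.2 -321.2   14.9] op 31.6
```

Call:
apply_moves([
  [0, 0, -0.005],
  [0, 0, 0],
], spin=[0, 0])

```text
time: 27.2
tcp_pos: [526.7, -279.0, 171.7]
tool_rot: [[-0.954, 0.299, 0.001], [0.299, 0.954, -0.001], [-0.001, -0.001, -1.0]]
ft_force: [-6.9, 2.5, 9.9]
opening: 31.8
grip_force: 30.0
```

```bash
python3 avg.py
```

```text
t 27.45 tcp [ 526.7 -279.   171.8] F [-6.25  2.79 10.1 ] sd [0.57 0.5  0.57] Fn 12.08 tip-P0 along n -72.9 lat [ -30.  -321.3   15. ] op 31.7
```

Call:
apply_moves([
  [0, 0, 0.005],
  [0, 0, 0],
], spin=[0, 0])

```text
time: 27.7
tcp_pos: [526.6, -278.9, 171.8]
tool_rot: [[-0.954, 0.299, 0.0], [0.299, 0.954, -0.001], [-0.001, -0.0, -1.0]]
ft_force: [-4.7, 1.6, 5.5]
opening: 32.0
grip_force: 30.0
```

Call:
apply_moves([
  [0, 0, 0],
  [0, 0, 0],
  [0, 0, 0],
  [0, 0, 0],
  [0, 0, 0],
], spin=[0, 0, 0, 0, 0], claw=0)

```text
time: 28.32
tcp_pos: [526.6, -278.8, 171.2]
tool_rot: [[-0.954, 0.299, 0.0], [0.299, 0.954, -0.0], [-0.0, 0.0, -1.0]]
ft_force: [-0.2, 0.7, -0.3]
opening: 79.4
grip_force: 0.0
```

Call:
apply_moves([
  [0, 0, 0],
  [0, 0, 0],
  [0, 0, 0.1],
  [0, 0, 0.2],
  [0, 0, 0.2],
], spin=[0, 0, 0, 0, 0])

```text
time: 28.95
tcp_pos: [526.4, -278.7, 272.4]
tool_rot: [[-0.954, 0.299, -0.0], [0.299, 0.954, 0.0], [0.0, 0.0, -1.0]]
ft_force: [0.8, 0.5, 0.3]
opening: 88.1
grip_force: 0.0
```

```bash
python3 - <<'E'
from h import *
np.set_printoptions(precision=1,suppress=True)
s=telemetry.read_state();W=cam('wrist');S=cam('scene');R=s['tool_rot'];u=R[:,0]*[1,1,0];w=R[:,1]*[1,1,0]
A=np.array([526.3,-278.9,0])
def quad(c,z,A=A):return np.array([proj(c,A+[0,0,z]+16*(i*u+j*w)) for i,j in((1,1),(1,-1),(-1,-1),(-1,1))])
print('wrist top',quad(W,220),'bot',quad(W,142));print('scene top',quad(S,220),'bot',quad(S,142))
for n,c in(('w',W),('s',S)):
    q=quad(c,220);m=q.mean(0);im=c[0].astype(int)
    v,x=int(m[1]),int(m[0]);print(n,'centre px',im[v,x])
    k=cv2.floodFill(c[0].copy(),np.zeros((386,514),np.uint8),(x,v),(255,0,255),(6,6,6),(6,6,6))
    print('flood bbox',k[3],k[0])
    mask=k[2][1:-1,1:-1];ys,xs=np.nonzero(mask);print('centroid',xs.mean(),ys.mean(),'pred',m,'at z220',atz(c,(xs.mean(),ys.mean()),220))
E
```

```text
wrist top [[279.2 176.8]
 [233.4 176.8]
 [234.2 219.3]
 [278.2 219.3]] bot [[273.4 154.7]
 [238.6 154.7]
 [239.1 187.9]
 [272.8 187.9]]
scene top [[198.5 109. ]
 [195.8 102.8]
 [186.2 105. ]
 [188.8 111.3]] bot [[200.8 126.9]
 [198.2 120.7]
 [189.  123. ]
 [191.5 129.2]]
w centre px [84 84 82]
flood bbox (233, 153, 44, 60) 2119
centroid 254.60311467673432 186.09249646059462 pred [256.3 198.1] at z220 [ 517.1 -277.3  220. ]
s centre px [74 76 75]
flood bbox (178, 106, 40, 62) 1417
centroid 198.93577981651376 143.23712067748764 pred [192.3 107. ] at z220 [ 597.5 -131.7  220. ]
```

```bash
python3 - <<'E'
from h import *
import pickle
np.set_printoptions(precision=1,suppress=True)
W=cam('wrist');im=W[0].astype(int)
print([(v,int(im[v,250:260].mean())) for v in range(136,232,2)])
print([(u,int(im[196:204,u].mean())) for u in range(224,290,2)])
W1=pickle.load(open('c1.pkl','rb'))['wrist'];i1=W1[0].astype(int)
A=np.array([497.5,314.6,0]);u=np.array([-.899,-.438,0])
print('w1',[proj(W1,A+[0,0,z]+k*16*u) for z,k in((210,1),(210,-1),(132,1))])
print([(v,int(i1[v,247:257].mean())) for v in range(146,236,2)])
E
```

```text
[(136, 122), (138, 121), (140, 116), (142, 114), (144, 113), (146, 91), (148, 83), (150, 65), (152, 63), (154, 62), (156, 40), (158, 14), (160, 14), (162, 14), (164, 17), (166, 59), (168, 64), (170, 76), (172, 82), (174, 83), (176, 84), (178, 84), (180, 84), (182, 84), (184, 83), (186, 83), (188, 83), (190, 83), (192, 83), (194, 83), (196, 83), (198, 82), (200, 83), (202, 82), (204, 82), (206, 81), (208, 79), (210, 158), (212, 233), (214, 231), (216, 232), (218, 231), (220, 231), (222, 231), (224, 217), (226, 108), (228, 110), (230, 109)]
[(224, 213), (226, 213), (228, 214), (230, 213), (232, 212), (234, 142), (236, 75), (238, 82), (240, 82), (242, 82), (244, 82), (246, 82), (248, 83), (250, 83), (252, 82), (254, 83), (256, 83), (258, 83), (260, 82), (262, 83), (264, 82), (266, 83), (268, 82), (270, 83), (272, 82), (274, 80), (276, 92), (278, 214), (280, 232), (282, 232), (284, 232), (286, 232), (288, 231)]
w1 [array([254.5, 180.8]), array([254.4, 224.1]), array([254.6, 157.3])]
[(146, 215), (148, 203), (150, 210), (152, 202), (154, 142), (156, 95), (158, 90), (160, 71), (162, 72), (164, 71), (166, 58), (168, 15), (170, 16), (172, 17), (174, 17), (176, 28), (178, 68), (180, 73), (182, 87), (184, 92), (186, 94), (188, 95), (190, 95), (192, 95), (194, 94), (196, 94), (198, 94), (200, 93), (202, 94), (204, 93), (206, 94), (208, 93), (210, 94), (212, 93), (214, 106), (216, 117), (218, 116), (220, 116), (222, 110), (224, 148), (226, 150), (228, 148), (230, 149), (232, 154), (234, 158)]
```

```bash
python3 - <<'E'
from h import *
import pickle
np.set_printoptions(precision=1,suppress=True)
W=cam('wrist');im=W[0].astype(int);x=np.array([.954,-.299]);y=np.array([.299,.954])
f=lambda uv,z:(lambda p:(p@x,p@y))(atz(W,uv,z)[:2])
print('back edge z126',f((255,225.3),126))
print('top edges z220',f((255,170),220),f((255,209.8),220))
print('front face foot z142',f((255,149),142),f((255,146),142))
print('grip sides',f((234,200),220),f((276.8,200),220))
# mouth edge: rows along columns on the flanks
for u in(225,292):
    c=im[60:230,u].mean(1);g=np.abs(np.diff(c));k=np.argsort(g)[-5:];print(u,sorted(k+60),[ (int(r)+60,int(c[r]),int(c[r+1])) for r in sorted(k)])
    for r in sorted(k+60):print('   xd at z126',f((u,r+.5),126))
S=cam('scene')
E
```

```text
back edge z126 (np.float64(648.5218707901594), np.float64(-110.08346374801198))
top edges z220 (np.float64(565.6124317735969), np.float64(-109.92092916202967)) (np.float64(595.2286605183449), np.float64(-109.91931331240468))
front face foot z142 (np.float64(565.5130173716692), np.float64(-110.05955725804068)) (np.float64(562.7409520632144), np.float64(-110.05970850081792))
grip sides (np.float64(587.7363968696236), np.float64(-124.95579145211809)) (np.float64(587.7153076437526), np.float64(-94.31527418947351))
225 [np.int64(94), np.int64(95), np.int64(117), np.int64(188), np.int64(226)] [(94, 124, 165), (95, 165, 232), (117, 218, 145), (188, 150, 207), (226, 216, 145)]
   xd at z126 (np.float64(517.8954842515171), np.float64(-137.6909306535149))
   xd at z126 (np.float64(518.7811490475133), np.float64(-137.71498310618634))
   xd at z126 (np.float64(538.664763322483), np.float64(-138.25497260723552))
   xd at z126 (np.float64(608.5063108702233), np.float64(-140.1516953001658))
   xd at z126 (np.float64(649.9036436359797), np.float64(-141.27594387770378))
292 [np.int64(121), np.int64(184), np.int64(185), np.int64(226), np.int64(227)] [(121, 147, 123), (184, 133, 185), (185, 185, 230), (226, 220, 184), (227, 184, 148)]
   xd at z126 (np.float64(542.3528248389247), np.float64(-75.2420155210873))
   xd at z126 (np.float64(604.2831115754998), np.float64(-73.16099487065839))
   xd at z126 (np.float64(605.3257277697082), np.float64(-73.1259602221051))
   xd at z126 (np.float64(649.842423973362), np.float64(-71.63008205052927))
   xd at z126 (np.float64(650.9731846603183), np.float64(-71.5920855150012))
```

The check holds. In the same image the mouth is at xd = 518.4, so the seat is at 581.4. The parked probe's axis is at about 581, and its front face is vertical (565.6 at the top, 565.5 at the foot). The gripper is clear.

```bash
python3 -c "
from bench import robot
print(robot.job_done())"
```

```text
the job is handed in; nothing more can be done
None
```

The job is handed in at about 29 s of the 61 allowed: the tip was held about 7 mm in on the ring for over 3 s, and the probe stands upright in the dock, within about 1 mm of fully home by my camera measurement, and released. No verdict came back.

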